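Open the parcel row: release the ratchet stop and push it back

TASK

A wide parcel has to go into the row next, so open the rack: with a fingertip press down the red release of the sliding stop and, keeping it pressed, push the stop back along its toothed bar, away from the parcels, all the way to the rubber buffer; then let go. Do not force the stop over its teeth, lift nothing, and leave the parcels in the row standing and everything else on the bench where it is.

Things in the scene. Friction and masses are not known exactly. Their poses are not given: they have to be found in the camera images.
- rack: row rack screwed to the bench: level galvanised pan 245 x 470 x 12 mm high. Origin: centre of its underside. y runs along the toothed bar from the fixed end plate (y = -205 mm, 120 mm high) to the open end: the way the stop is pushed back. x points from the bar across the pan; z up. The parcels stand on the pan against the end plate, their fronts 45 mm or more behind the bar's middle line
- bar: steel bar 14 x 20 x 430 mm with saw teeth 4 mm high every 8 mm on top, a bracket at each end (34 mm wide, top 80 mm above the bench). Fixed to the rack; origin: its centre, at rack x = -100 mm, 52 mm above the bench; axes as the rack's. The black rubber buffer at its +y end is the end of the stop's travel
- stop (a joint): how far back the sliding stop stands along the bar, m: 0 = nearest the fixed end plate, 0.140 = all the way back, carriage at the rubber buffer. It slides along rack +y. With the pawl in the teeth it moves back 8 mm at most (towards the parcels it clicks freely); with the pawl lifted it slides against about 1 N of friction
- release (a joint): angle of the red ratchet release lever, in rad: 0 = up (a spring holds the pawl down in the teeth; with the pawl caught on the tip of a tooth it may start at up to 0.1), 0.28 = pressed down to its stop. From about 0.1 on the pawl is clear of the teeth. It springs back up as soon as it is let go, so it has to be kept down while the stop slides
- pad (a point): centre of the red ribbed thumb pad's top, 94 mm above the bench when up. The pad is 36 mm across the bar and 43 mm along it (24 mm to the row side of this point, 19 mm to the tab side). The lever's pin is 56 mm towards rack +y and 18 mm lower: here the pad sinks 7 mm to free the pawl, 15 mm to its stop; 2 N at first, 3.5 N at the bottom. The point moves with lever and stop
- tab (a point): centre of the face of the upright grey push tab on the stop's carriage, above the bar: 40 mm wide, 26 mm high (94 to 120 mm above the bench), 6 mm thick. The face looks to rack -y, over the pad, whose centre is 20 mm in front of it: a fingertip standing on the pad can bear on it and push the stop towards rack +y. Part of the stop; axes as the rack's
- plate_top (a point): middle of the top edge of the stop's upright galvanised plate (185 mm across the pan, 4 mm thick, its top 117 mm above the bench), on the face towards the parcels. The plate starts 25 mm behind the bar's middle line, moves with the stop. Axes as the rack's
- pawl: the steel nose under the far arm of the release lever that drops between the bar's teeth; origin on the lever's pin
- carton_a_mid (a point): kraft carton standing in the row next to the fixed end plate, 155 x 40 x 110 mm high (top 122 mm above the bench); stands loose and is to be left where it is. Point: its centre
- carton_b_mid (a point): white carton in the middle of the row, 155 x 50 x 110 mm high; stands loose and is to be left where it is. Point: its centre
- carton_c_mid (a point): brown carton at the end of the row, nearest the stop, 155 x 44 x 110 mm high; stands loose and is to be left where it is. Point: its centre
- wide_parcel_mid (a point): green parcel 160 x 100 x 105 mm high, waiting on the bench for a place in the row; stands loose and is to be left where it is. Point: its centre
- tape_roll_mid (a point): roll of packing tape lying flat, 100 mm across, 48 mm high; stands loose and is to be left where it is. Point: its centre
- stapler_mid (a point): blue and black stapler, 145 x 36 x 49 mm high; stands loose and is to be left where it is. Point: its centre
- mug_mid (a point): white mug, 80 mm across, 92 mm high; stands loose and is to be left where it is. Point: its centre
Mind the look-alikes: they are no part of the job. What is shaped like the part that bears carton_c_mid but blue or purple is not meant.

How it is judged:
On the way, in this order (a step that is already met when the one before it is completed fails the run):
1. the release lever is pressed down far enough to free the pawl, the stop not yet pushed back (value of joint release above 0.08 rad and value of joint stop below 0.075 m), for 0.05 s.
2. with the release kept down, the stop is pushed back along the bar (value of joint release above 0.07 rad and value of joint stop above 0.11 m), for 0.05 s.
At the end, for the whole second after the job is handed in: the stop stands all the way back (within 7 mm of the buffer), the release is up again, the parcels of the row stand upright (within 0.1 rad) and, like everything else on the bench, within 20 mm of where they were (value of joint stop above 0.133 m and value of joint release below 0.06 rad and angle between each of carton_a_mid, carton_b_mid, carton_c_mid's own z axis and vertical below 0.1 rad and distance of each of carton_a_mid, carton_b_mid, carton_c_mid, wide_parcel_mid, tape_roll_mid, stapler_mid, mug_mid from where it was at the start of the episode below 0.02 m); the robot touches nothing.
It fails at once if a parcel of the row is lifted, shifted more than 25 mm or tipped over (distance of any of carton_a_mid, carton_b_mid, carton_c_mid from where it was at the start of the episode above 0.025 m or angle between any of carton_a_mid, carton_b_mid, carton_c_mid's own z axis and vertical above 0.25 rad or height (world z) of any of carton_a_mid, carton_b_mid, carton_c_mid above 0.082 m).
It fails at once if something else on the bench (wide parcel, tape roll, stapler, mug) is lifted or moved more than 25 mm (distance of any of wide_parcel_mid, tape_roll_mid, stapler_mid, mug_mid from where it was at the start of the episode above 0.025 m or height (world z) of wide_parcel_mid above 0.0675 m or height (world z) of any of tape_roll_mid, stapler_mid above 0.039 m or height (world z) of mug_mid above 0.061 m).
It fails at once if the stop is forced along the bar with the pawl still in the teeth (more than 60 N between pawl and bar) (contact force between pawl and bar above 60 N).
It also fails if it takes over 35 s, if anything falls off the work surface, if the arm or the gripper's body presses on something with over 40 N, if the wrist force passes 120 N, or if a joint passes its speed limit or range.

ROBOT

A 7-joint arm with a two-finger parallel gripper is mounted at the origin on the work surface. World frame = base frame: x ahead of the robot, y to its left, z up, the work surface at z = 0. Lengths are in m, angles in rad, forces in N, time in s.
With the tool pointing down it reaches from about 0.425 to 0.975 m from the base axis. Payload 16.7 kg.
Tool frame: the origin (TCP) lies where the fingers leave the gripper's body, on its centre line; the fingertips stand 73 mm ahead of it and the grasp point (between the pads) lies 54 mm ahead of it; z points along the fingers, y is the line along which they close (so a half turn about z gives the same grasp; the last joint's range is limited). The gripper opens to 85 mm and grips with 20 to 120 N. Pads are 22 mm wide; open, the fingers measure 114 mm over their backs; the gripper's body (76 mm by 85 mm) begins 54 mm behind the grasp point. The pads swing forward as they close: fully open they stand 13 mm farther back than shut.
Start: joints at [-1.25, 0.426, 0.074, 1.606, -0.034, 1.111, -0.067], TCP at [0.306, 0.602, 0.304] pointing down, gripper open.
Joint ranges: [-2.85, 2.85], [-0.5, 2.14], [-1.23, 1.37], [0.21, 2.46], [-1.02, 4.16], [0.16, 2.05], [-2.73, 2.73]. Speed limits (rad/s): [1.89, 1.89, 2.39, 2.39, 3.01, 3.01, 3.01].

INTERFACE

Orientations are given as a rotation vector (axis times angle).
In Python, from bench import state, camera, camera_model, close_job, look_for, spot_point gives the robot as it stands.
- The arm moves only by the tool apply_moves, never from a script. Its argument "commands" is a list of rows, each a list of 5 numbers: the closure in counts, from 0 (fully open) to 255 (shut), then the shift along the world's x, y, z in m, then the turn about the world's z in degrees. A call has 1 to 20 rows; each row is the pose to reach, as a shift and turn from the pose commanded when the call began; what a row does not reach only later rows make up. A row lasts 1/10 s, in which the tool goes at most 50 mm and 8.59 degrees, less where a joint would pass 70% of its speed; a pose out of reach is approached as far as the arm can. A call with a gripper value outside its range is refused whole. The fingers move at their own pace and stop on an object; "force" is the grip in N (left out, the last holds). Time passes only in rows, so rows that repeat a pose let the fingers close. It gives the time, the measured TCP pose, the force, the opening and the grip force at its end, in the units of the state.
- state(): the state, without advancing time (a new reading comes with each control period).
- camera(name): name is "side" or "top"; returns the picture (400x640x3 uint8, red, green, blue); there is no depth.
- camera_model(name): a dict with "K" (3x3 intrinsics, pixels), "dist_coeffs" ([k1, k2, p1, p2, k3] as OpenCV has them; the pictures are not rectified), "extrinsics" (4x4, takes a point from camera to world coordinates). Camera axes: x right, y down, z forward; pixel columns grow to the right and rows downward; lengths in m; the calibration is good to about 2 mm. A picture is of the moment at which its call begins. camera_model takes no time and is no camera call.
- close_job(): hands the job in; it is judged then, once.
Trained networks look in the newest picture that a camera, given by its name, has taken for a name from the list of things; names that differ only in an ending like _2 or _b are one class to them, and where a whole thing is asked for, a point or a joint stands for the part that bears it (a point fixed in the world has none). Each returns a list of dicts, best first, with "score" (0 to 1); they miss things now and then, are a little off and sometimes report something else, mostly with a low value. They report only what shows in the picture. A call takes as long as a camera call. They do not tell look-alikes from the thing itself.
- look_for(camera, label): "rect" ([left, top, width, height] in pixels, round what is visible of it).
- spot_point(camera, label): "pixel" ([column, row] in pixels: a listed point, or the origin of a listed thing).
The state is a dict: "clock": time; "joint_positions": joint angles; "dq": joint speeds; "joint_efforts": joint torques, N m; "eef_pos": TCP position; "orientation": TCP orientation; "contact_force": force on the tool from outside, world axes, zero at the start; "moment": the same for the moment, N m; "gripper_width": opening from 0.0 (shut) to 1.0 (fully open); "grip_force": force on a finger pad.
Only numpy, scipy, OpenCV 4.12 (cv2) and the standard library are available. Lean on these libraries where they do the work, as an engineer would, in place of code of your own. Each camera call takes 0.05 s, during which the arm holds its last target. There are 200 camera calls.

## Working session

There is one attempt and no reset: what is moved stays moved. The work goes in short steps, Python scripts to look and compute and a tool call to move; the robot and the scene stay as the last step left them, time stands still between calls to the robot, and variables do not carry over. Pictures are saved under pics/ and viewed, at most 10 in all, crops included, and the job is handed in when it is done.

Besides the shell and the picture viewer there is one more tool, called after ">>>" as name([rows], argument=value, ...), one row to a line, values as JSON. apply_moves: Moves the arm, as the interface text tells. Its arguments: {"type":"object","properties":{"commands":{"type":"array"},"force":{"type":"number"}},"required":["commands"]}

```bash
mkdir -p pics; cat > h.py <<'E'
import numpy as np, cv2
from bench import *
def ray(cam,px):
    m=camera_model(cam);K=np.array(m["K"]);E=np.array(m["extrinsics"])
    u=cv2.undistortPoints(np.array([[px]],float),K,np.array(m["dist_coeffs"],float))[0,0]
    return E[:3,3],E[:3,:3]@np.array([u[0],u[1],1])
def at_z(cam,px,z):
    o,d=ray(cam,px);return o+d*(z-o[2])/d[2]
def tri(p1,p2):
    (a,d),(b,e)=ray("top",p1),ray("side",p2)
    t=np.linalg.lstsq(np.c_[d,-e],b-a,rcond=None)[0]
    P,Q=a+d*t[0],b+e*t[1];return (P+Q)/2,np.linalg.norm(P-Q)
def proj(cam,P):
    m=camera_model(cam);E=np.linalg.inv(np.array(m["extrinsics"]))
    return cv2.projectPoints(np.array(P,float).reshape(-1,3),cv2.Rodrigues(E[:3,:3])[0],E[:3,3],np.array(m["K"]),np.array(m["dist_coeffs"],float))[0][:,0]
def save(cam,name):
    im=camera(cam);cv2.imwrite(f"pics/{name}.png",im[...,::-1]);return im
E
python3 - <<'E'
from h import *
np.set_printoptions(precision=3,suppress=True)
a=save("top","top0");b=save("side","side0")
cv2.imwrite("pics/both0.png",cv2.resize(np.vstack([a,b])[...,::-1],(480,600)) if 0 else np.vstack([a,b])[...,::-1])
for c in ("top","side"):
    for l in ("pad","tab","plate_top","bar","rack","carton_a_mid","carton_c_mid","pawl"):
        print(c,l,[(round(r["score"],2),np.round(r["pixel"],1).tolist()) for r in spot_point(c,l)][:4])
s=state();print(s["clock"],s["eef_pos"],s["orientation"],s["gripper_width"])
for c in("top","side"):print(c,np.array(camera_model(c)["extrinsics"])[:3])
E
```

```text
top pad [(0.77, [350.0, 192.7]), (0.6, [372.4, 157.3])]
top tab [(0.63, [349.6, 184.2])]
top plate_top [(0.74, [364.4, 154.8])]
top bar [(0.42, [227.9, 266.2])]
top rack [(0.77, [343.1, 164.1])]
top carton_a_mid []
top carton_c_mid [(0.62, [370.9, 152.4])]
top pawl []
side pad [(0.48, [354.2, 226.7])]
side tab [(0.63, [348.2, 214.8])]
side plate_top [(0.76, [389.4, 210.4]), (0.58, [348.8, 220.6])]
side bar [(0.55, [346.0, 222.6])]
side rack [(0.61, [376.8, 225.6])]
side carton_a_mid []
side carton_c_mid [(0.67, [323.3, 271.6])]
side pawl [(0.67, [445.0, 323.6])]
0.9 [0.306 0.602 0.304] [-0.733 -3.055  0.   ] 0.9978346739205279
top [[-0.021 -0.993  0.112  0.357]
 [-1.     0.021 -0.006  0.047]
 [ 0.004 -0.112 -0.994  1.667]]
side [[ 0.86  -0.364  0.358  0.03 ]
 [-0.51  -0.635  0.581 -0.778]
 [ 0.016 -0.682 -0.731  1.12 ]]
```

View pics/top0.png

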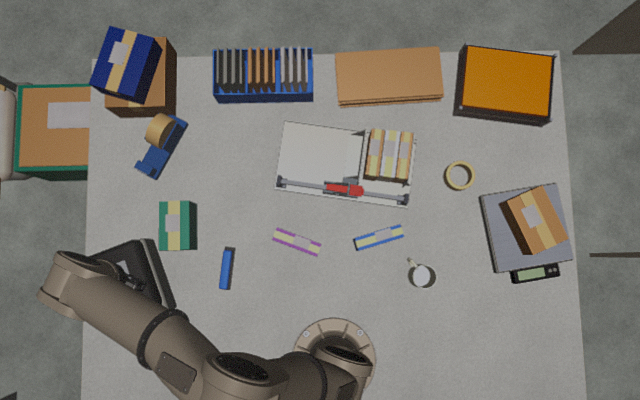

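View pics/side0.png

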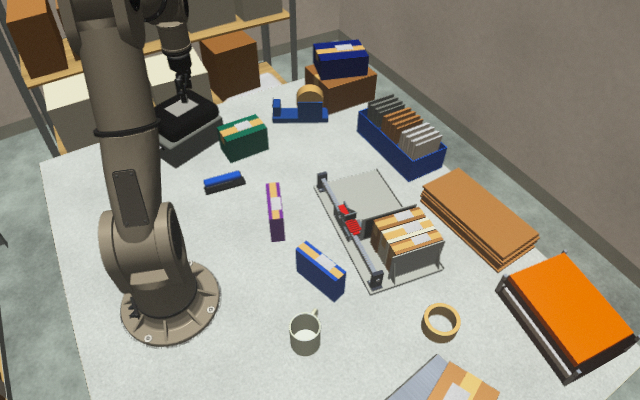

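The top view shows the rack spanning columns 278–418, with the bar from about (280,182) to (408,200). The red release is near (345,189), and the row stands to its right. The blue and purple boxes at (380,236) and (297,241) are only look-alikes of carton c. The blue/red spot at (372,157) is a false pad hit on the cartons. I'm choosing the red pad on the bar and checking it in a close crop.

```bash
python3 - <<'E'
import cv2,numpy as np
from h import *
np.set_printoptions(precision=4,suppress=True)
a=cv2.imread("pics/top0.png")[165:215,270:420];b=cv2.imread("pics/side0.png")[165:295,305:450]
A=cv2.resize(a,None,fx=5,fy=5,interpolation=cv2.INTER_CUBIC)
B=cv2.resize(b,None,fx=2.6,fy=2.6,interpolation=cv2.INTER_CUBIC)
c=np.zeros((590,750,3),np.uint8);c[:250]=A;c[250:250+B.shape[0],:B.shape[1]]=B
cv2.imwrite("pics/crop0.png",c)
for z,l,p in((.094,"pad",(350,192.7)),(.12,"tab",(349.6,184.2)),(.117,"plate",(364.4,154.8)),(0,"rack",(343.1,164.1))):print(l,at_z("top",p,z))
print("side tab",at_z("side",(348.2,214.8),.107),"pad",at_z("side",(354.2,226.7),.094),"plate",at_z("side",(389.4,210.4),.117),"rack",at_z("side",(376.8,225.6),0))
# red pixels
for cam in("top","side"):
    im=cv2.imread(f"pics/{cam}0.png").astype(int)
    m=((im[...,2]>120)&(im[...,1]<70)&(im[...,0]<70)).astype(np.uint8)
    n,_,st,ce=cv2.connectedComponentsWithStats(m)
    for i in range(1,n):
        if st[i,4]>8:print(cam,st[i],ce[i])
E
```

```text
pad [ 0.5531 -0.0652  0.094 ]
tab [ 0.5777 -0.0628  0.12  ]
plate [ 0.6745 -0.1144  0.117 ]
rack [ 0.6667 -0.0505  0.    ]
side tab [ 0.5648 -0.0524  0.107 ] pad [ 0.5615 -0.092   0.094 ] plate [ 0.6777 -0.107   0.117 ] rack [ 0.6771 -0.0625  0.    ]
top [327 184  21   9 136] [336.6985 187.6838]
top [349 185  14  11 124] [355.5242 190.3468]
side [339 205  10   9  59] [343.2203 209.2373]
side [345 219  16  16 158] [352.8924 226.2722]
```

View pics/crop0.png

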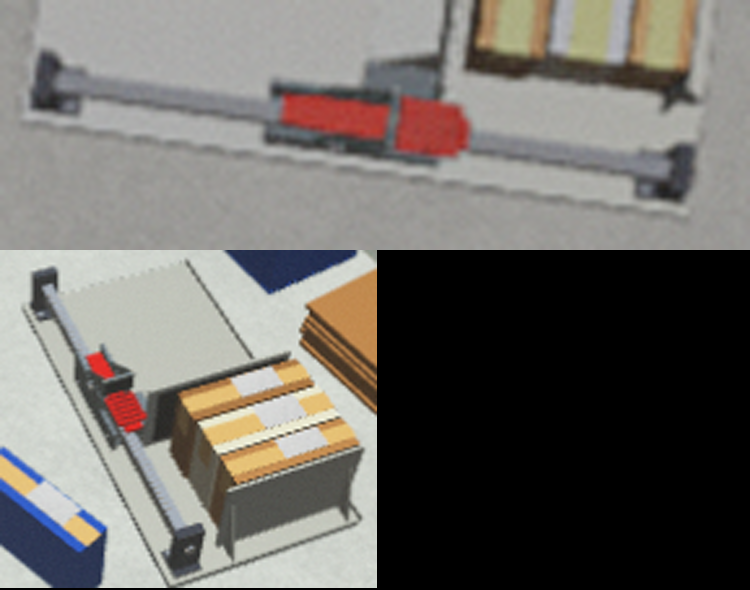

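The crop confirms the choice. The grey tab strip sits at top-view column ~349, with the ribbed red pad to its right at columns 349–363, rows 184–196. The bar brackets are at about (279,181) and (406,199). Next I fit the bar line and the pad and tab positions from both views.

```bash
python3 - <<'E'
from h import *
np.set_printoptions(precision=4,suppress=True)
L=at_z("top",(279.3,181.5),.08);R=at_z("top",(406,198.5),.08)
print("brackets top",L,R,np.linalg.norm(L-R))
L2=at_z("side",(305+45/2.6,165+(275-250)/2.6),.08);R2=at_z("side",(305+186/2.6,165+(535-250)/2.6),.08)
print("brackets side",L2,R2,np.linalg.norm(L2-R2))
d=(L-R)/np.linalg.norm(L-R);print("dir",d,np.degrees(np.arctan2(d[1],d[0])))
d2=(L2-R2)/np.linalg.norm(L2-R2);print("dir side",d2,np.degrees(np.arctan2(d2[1],d2[0])))
c=(L+R)/2
for l,p in(("top",at_z("top",(355.7,190.3),.094)),("side",at_z("side",(352.9,226.3),.094)),("tabT",at_z("top",(349,188.5),.12)),
  ("buffer",at_z("top",(286,182.3),.06)),("tabS",at_z("side",(305+118/2.6,165+132/2.6),.12))):
    print(l,p,"along",(p-c)[:2]@d[:2],"across",(p-c)[:2]@np.array([d[1],-d[0]]))
print(tri((355.7,190.3),(352.9,226.3)))
E
```

```text
brackets top [0.5974 0.1685 0.08  ] [ 0.5315 -0.252   0.08  ] 0.42562439470652264
brackets side [0.6012 0.1628 0.08  ] [ 0.5273 -0.2593  0.08  ] 0.42846864194142253
dir [0.1548 0.988  0.    ] 81.0972258379931
dir side [0.1726 0.985  0.    ] 80.06326778338365
top [ 0.5607 -0.0842  0.094 ] along -0.042585270375749176 across 0.0028501542719791212
side [ 0.559  -0.0888  0.094 ] along -0.0473280990237313 across 0.0018425123407272979
tabT [ 0.5637 -0.0605  0.12  ] along -0.018653274337840243 across 0.0021155344253339465
buffer [0.5972 0.1475 0.06  ] along 0.19198674377450844 across 0.0030884181692219883
tabS [ 0.5615 -0.0682  0.12  ] along -0.026593899646045072 across 0.0011511153762121303
(array([ 0.5617, -0.0848,  0.0883]), np.float64(0.0005144583952508163))
```

>>> apply_moves([
  [255, 0.017, -0.047, 0, 2],
  [255, 0.034, -0.094, 0, 4],
  [255, 0.051, -0.141, 0, 6],
  [255, 0.068, -0.188, 0, 8],
  [255, 0.085, -0.235, 0, 10],
  [255, 0.102, -0.282, 0, 12],
  [255, 0.119, -0.329, 0, 14],
  [255, 0.136, -0.376, 0, 16],
  [255, 0.153, -0.423, 0, 18],
  [255, 0.17, -0.47, 0, 18],
  [255, 0.187, -0.517, 0, 18],
  [255, 0.204, -0.564, 0, 18],
  [255, 0.221, -0.611, 0, 18],
  [255, 0.238, -0.658, 0, 18],
  [255, 0.253, -0.69, -0.03, 18],
  [255, 0.253, -0.69, -0.06, 18],
  [255, 0.253, -0.69, -0.084, 18],
  [255, 0.253, -0.69, -0.084, 18],
], force=40)

```text
clock: 2.7
eef_pos: [0.5578, -0.0886, 0.2172]
orientation: [-0.246, -3.127, 0.001]
contact_force: [0.3, 0.1, -0.3]
gripper_width: 0.002
grip_force: 0.0
```

```bash
python3 - <<'E'
from h import *
np.set_printoptions(precision=4,suppress=True)
a=save("top","t1");b=save("side","s1")
p=state()["eef_pos"];tip=np.array(p)-[0,0,.073]
print(p,"tip px",proj("side",tip),proj("top",tip), "tip shadow target",proj("side",[*tip[:2],.094]))
A=cv2.resize(a[150:215,300:410],None,fx=4,fy=4,interpolation=cv2.INTER_CUBIC)
B=cv2.resize(b[150:270,295:415],None,fx=5,fy=5,interpolation=cv2.INTER_CUBIC)
cv2.imwrite("pics/c1.png",B[...,::-1])
E
```

```text
[ 0.5593 -0.0885  0.2204] tip px [[354.1186 214.3665]] [[358.3761 188.5214]] tip shadow target [[352.947  226.1926]]
```

View pics/c1.png

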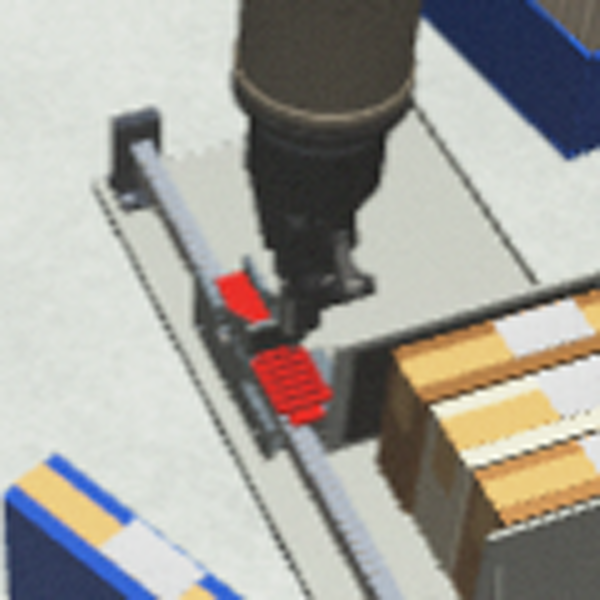

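```bash
python3 - <<'E'
from h import *
from scipy.spatial.transform import Rotation as Ro
s=state();R=Ro.from_rotvec(s["orientation"]).as_matrix();p=np.array(s["eef_pos"])
b=cv2.imread("pics/s1.png");x0,y0,f=325,170,10
B=cv2.resize(b[y0:y0+60,x0:x0+60],None,fx=f,fy=f,interpolation=cv2.INTER_CUBIC)
for off,col in (([0,0,.073],(255,255,255)),([0,.04,.04],(0,255,0)),([0,-.04,.04],(0,255,0)),([.04,0,.04],(255,0,255)),([-.04,0,.04],(255,0,255)),([0,.0145,.073],(0,255,255)),([0,-.0145,.073],(0,255,255)),([0,0,.04],(255,255,0))):
    q=proj("side",p+R@np.array(off))[0];cv2.circle(B,(int((q[0]-x0+.5)*f),int((q[1]-y0+.5)*f)),5,col,-1)
cv2.imwrite("pics/c2.png",B)
E
```

```text
(no output)
```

View pics/c2.png

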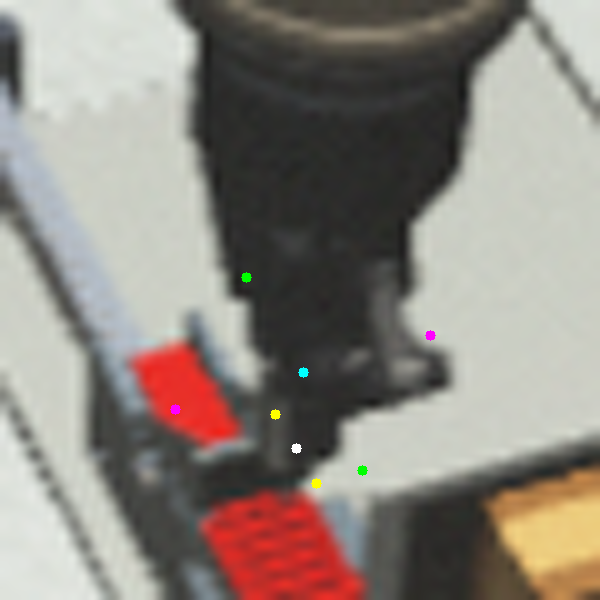

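The tip projects onto the pad as planned. However, a dark protrusion at crop (430,370) needs explaining before I go lower, since it could be a shadow or a linkage. I'll compare it with the gripper in the first picture.

```bash
python3 - <<'E'
import cv2,numpy as np
a=cv2.imread("pics/side0.png")[50:110,150:210];b=cv2.imread("pics/s1.png")[160:220,325:385];t=cv2.imread("pics/t1.png")[140:215,300:420]
f=lambda i,k:cv2.resize(i,None,fx=k,fy=k,interpolation=cv2.INTER_CUBIC)
b=np.clip(b.astype(float)*2,0,255).astype(np.uint8);a=np.clip(a.astype(float)*2,0,255).astype(np.uint8)
c=np.zeros((600,800,3),np.uint8);c[:360,:360]=f(a,6);c[:360,400:760]=f(b,6);c[360:585,:360]=f(t,3)
cv2.imwrite("pics/c3.png",c)
E
```

```text
(no output)
```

View pics/c3.png

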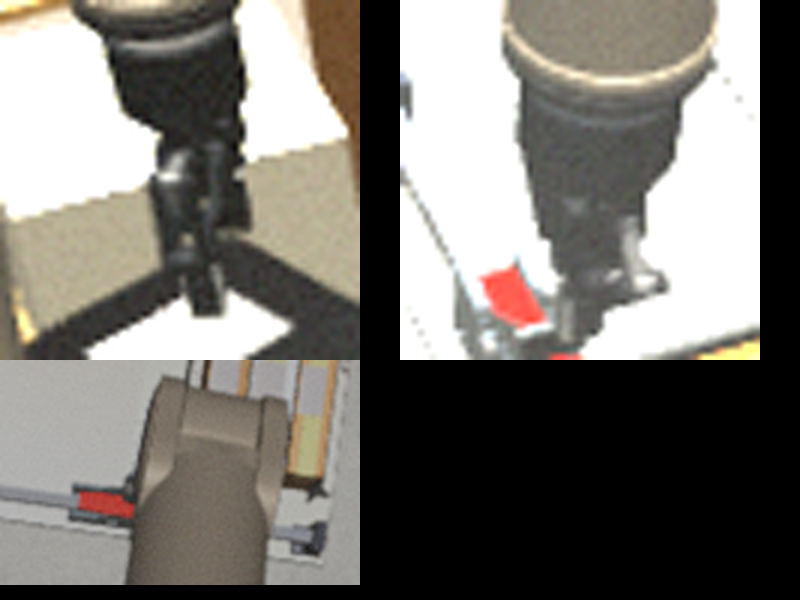

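The protrusion is the knuckle link of the row-side finger, high above the tip, so it clears the plate and cartons. I'm going down to just above the pad and watching the force.

>>> apply_moves([
  [255, 0, 0, -0.015, 0],
  [255, 0, 0, -0.03, 0],
  [255, 0, 0, -0.04, 0],
  [255, 0, 0, -0.048, 0],
  [255, 0, 0, -0.048, 0],
  [255, 0, 0, -0.048, 0],
])

```text
clock: 3.4
eef_pos: [0.5593, -0.0886, 0.1719]
orientation: [-0.246, -3.132, 0.0]
contact_force: [0.3, 0.5, 0.3]
gripper_width: -0.002
grip_force: 0.0
```

>>> apply_moves([
  [255, 0, 0, -0.003, 0],
  [255, 0, 0, -0.006, 0],
  [255, 0, 0, -0.009, 0],
  [255, 0, 0, -0.009, 0],
  [255, 0, 0, -0.009, 0],
])

```text
clock: 3.9
eef_pos: [0.5594, -0.0885, 0.163]
orientation: [0.246, 3.132, -0.0]
contact_force: [1.0, -0.8, 1.7]
gripper_width: -0.0
grip_force: 0.9
```

>>> apply_moves([
  [255, 0, 0, -0.003, 0],
  [255, 0, 0, -0.006, 0],
  [255, 0, 0, -0.009, 0],
  [255, 0, 0, -0.009, 0],
  [255, 0, 0, -0.009, 0],
  [255, 0, 0, -0.009, 0],
])

```text
clock: 4.5
eef_pos: [0.5592, -0.0885, 0.154]
orientation: [0.246, 3.132, -0.0]
contact_force: [0.9, -0.2, 3.6]
gripper_width: -0.003
grip_force: 1.3
```

```bash
python3 - <<'E'
from h import *
b=save("side","s2");B=cv2.resize(b[160:250,305:395],None,fx=6.5,fy=6.5,interpolation=cv2.INTER_CUBIC)
cv2.imwrite("pics/c4.png",np.clip(B[...,::-1]*1.4,0,255).astype(np.uint8));print(state()["contact_force"],state()["moment"])
E
```

```text
[1.78191094 0.22016716 2.79597982] [-0.12446052 -0.26573661 -0.00427675]
```

View pics/c4.png

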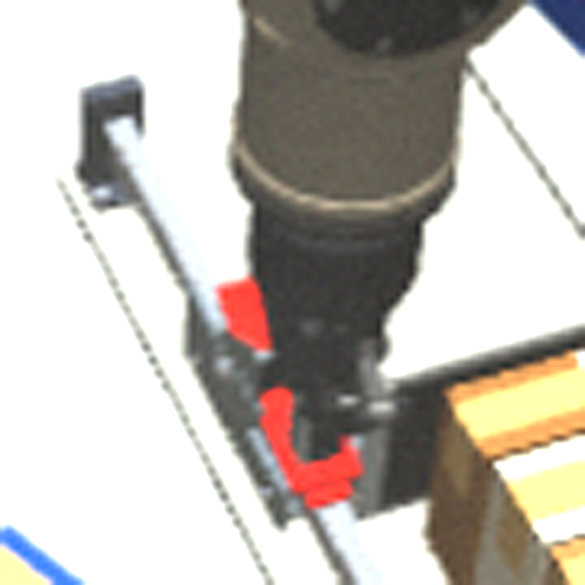

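The fingertip stands on the red pad at crop (320,440) and presses with about 3 N. The lever is down and the plate and cartons are clear. I push along the bar gently at first.

>>> apply_moves([
  [255, 0.001, 0.005, 0, 0],
  [255, 0.0015, 0.01, 0, 0],
  [255, 0.0025, 0.015, 0, 0],
  [255, 0.003, 0.02, 0, 0],
  [255, 0.003, 0.02, 0, 0],
])

```text
clock: 5.05
eef_pos: [0.5624, -0.0672, 0.1539]
orientation: [0.244, 3.132, 0.001]
contact_force: [0.3, 1.5, 3.0]
gripper_width: 0.001
grip_force: 1.1
```

>>> apply_moves([
  [255, 0.001, 0.006, 0, 0],
  [255, 0.002, 0.012, 0, 0],
  [255, 0.003, 0.018, 0, 0],
  [255, 0.004, 0.024, 0, 0],
  [255, 0.005, 0.03, 0, 0],
  [255, 0.005, 0.03, 0, 0],
])

```text
clock: 5.65
eef_pos: [0.5674, -0.0371, 0.1538]
orientation: [-0.244, -3.132, -0.001]
contact_force: [0.2, 0.6, 4.2]
gripper_width: 0.001
grip_force: 1.1
```

```bash
python3 - <<'E'
from h import *
b=save("side","s3");B=cv2.resize(b[160:250,305:395],None,fx=6.5,fy=6.5,interpolation=cv2.INTER_CUBIC)
cv2.imwrite("pics/c5.png",np.clip(B[...,::-1]*1.4,0,255).astype(np.uint8));print(state()["contact_force"],state()["moment"])
E
```

```text
[3.22507203e-01 1.19271155e-03 2.42867015e+00] [ 0.16322912 -0.09789014 -0.00080519]
```

View pics/c5.png

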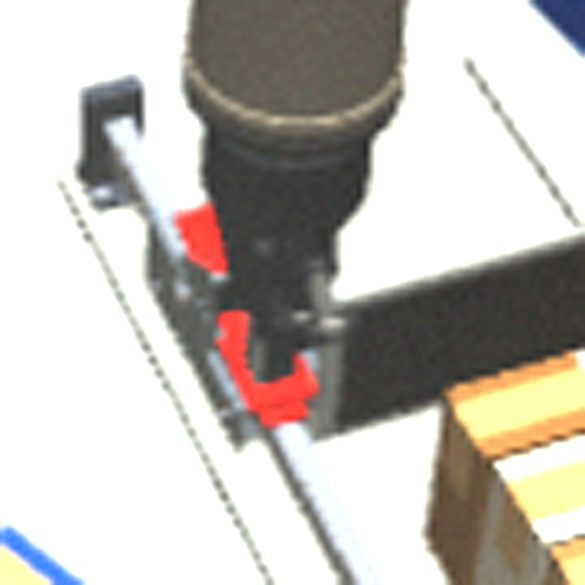

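The stop is sliding back cleanly: the plate has left the cartons and the pad is still pressed. I continue at the same pace.

>>> apply_moves([
  [255, 0.001, 0.006, 0, 0],
  [255, 0.002, 0.012, 0, 0],
  [255, 0.003, 0.018, 0, 0],
  [255, 0.004, 0.024, 0, 0],
  [255, 0.005, 0.03, 0, 0],
  [255, 0.006, 0.036, 0, 0],
  [255, 0.007, 0.042, 0, 0],
  [255, 0.008, 0.048, 0, 0],
  [255, 0.009, 0.054, 0, 0],
  [255, 0.01, 0.06, 0, 0],
  [255, 0.01, 0.06, 0, 0],
])

```text
clock: 6.8
eef_pos: [0.5774, 0.0228, 0.1539]
orientation: [0.244, 3.132, 0.001]
contact_force: [-0.4, 1.9, 2.0]
gripper_width: -0.001
grip_force: 1.1
```

>>> apply_moves([
  [255, 0.0005, 0.003, 0, 0],
  [255, 0.001, 0.006, 0, 0],
  [255, 0.0015, 0.009, 0, 0],
  [255, 0.0015, 0.009, 0, 0],
])

```text
clock: 7.2
eef_pos: [0.5787, 0.031, 0.1539]
orientation: [-0.245, -3.132, -0.0]
contact_force: [-0.0, 1.6, 2.7]
gripper_width: -0.002
grip_force: 1.1
```

>>> apply_moves([
  [255, 0.0005, 0.002, 0, 0],
  [255, 0.0005, 0.004, 0, 0],
  [255, 0.001, 0.006, 0, 0],
  [255, 0.001, 0.006, 0, 0],
])

```text
clock: 7.6
eef_pos: [0.5797, 0.0369, 0.1539]
orientation: [-0.245, -3.132, -0.0]
contact_force: [-0.0, 0.9, 2.5]
gripper_width: -0.002
grip_force: 1.1
```

```bash
python3 - <<'E'
from h import *
b=save("side","s4");B=cv2.resize(b[130:230,290:390],None,fx=6,fy=6,interpolation=cv2.INTER_CUBIC)
cv2.imwrite("pics/c6.png",np.clip(B[...,::-1]*1.4,0,255).astype(np.uint8));print(state()["contact_force"],state()["moment"])
E
```

```text
[-1.35979594  1.18851664  2.51973917] [0.16548384 0.12781727 0.00667089]
```

View pics/c6.png

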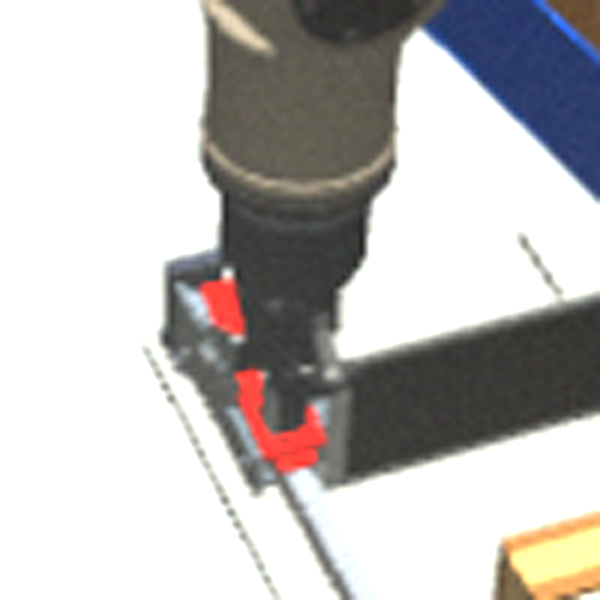

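The carriage is almost at the end bracket. I creep on until the buffer shows in the force.

>>> apply_moves([
  [255, 0.0005, 0.002, 0, 0],
  [255, 0.0005, 0.004, 0, 0],
  [255, 0.0005, 0.004, 0, 0],
])

```text
clock: 7.95
eef_pos: [0.5803, 0.0404, 0.154]
orientation: [0.246, 3.132, -0.0]
contact_force: [-0.1, -3.1, 2.8]
gripper_width: -0.002
grip_force: 1.8
```

>>> apply_moves([
  [255, 0.0005, 0.002, 0, 0],
  [255, 0.0005, 0.004, 0, 0],
  [255, 0.0005, 0.004, 0, 0],
])

```text
clock: 8.25
eef_pos: [0.5808, 0.0448, 0.1539]
orientation: [0.245, 3.132, 0.0]
contact_force: [-0.2, -2.9, 3.5]
gripper_width: -0.0
grip_force: 2.1
```

>>> apply_moves([
  [255, 0.0, 0.002, 0, 0],
  [255, 0.0005, 0.003, 0, 0],
  [255, 0.0005, 0.003, 0, 0],
])

```text
clock: 8.55
eef_pos: [0.5811, 0.0476, 0.1539]
orientation: [-0.246, -3.132, 0.0]
contact_force: [-0.8, -3.8, 3.0]
gripper_width: -0.003
grip_force: 2.4
```

>>> apply_moves([
  [255, 0.0, 0.002, 0, 0],
  [255, 0.0005, 0.003, 0, 0],
  [255, 0.0005, 0.003, 0, 0],
])

```text
clock: 8.85
eef_pos: [0.5816, 0.0505, 0.1539]
orientation: [-0.246, -3.132, 0.0]
contact_force: [-1.7, -4.1, 3.8]
gripper_width: -0.002
grip_force: 2.7
```

>>> apply_moves([
  [255, 0.0, 0.002, 0, 0],
  [255, 0.0005, 0.003, 0, 0],
  [255, 0.0005, 0.003, 0, 0],
])

```text
clock: 9.15
eef_pos: [0.5818, 0.0523, 0.154]
orientation: [-0.247, -3.131, 0.002]
contact_force: [-3.8, -10.7, 8.8]
gripper_width: -0.002
grip_force: 5.8
```

```bash
python3 - <<'E'
from h import *
a=cv2.imread("pics/s4.png").astype(int);b=save("side","s5")[...,::-1].astype(int)
for im in(a,b):
    m=((im[...,2]>110)&(im[...,1]<70)&(im[...,0]<70)).astype(np.uint8);m[:150]=0
    n,_,st,ce=cv2.connectedComponentsWithStats(m)
    print([(st[i].tolist(),np.round(ce[i],1).tolist()) for i in range(1,n) if st[i,4]>8])
print(state()["contact_force"])
E
```

```text
[([324, 177, 7, 9, 39], [327.1, 180.5]), ([329, 192, 15, 17, 95], [335.9, 201.2]), ([515, 284, 27, 37, 92], [528.2, 302.1]), ([542, 319, 12, 14, 24], [546.7, 325.2]), ([553, 334, 8, 8, 15], [556.1, 337.5])]
[([323, 176, 8, 9, 30], [326.4, 179.8]), ([329, 192, 15, 18, 111], [336.0, 200.9]), ([509, 277, 8, 11, 25], [512.3, 281.7]), ([517, 288, 24, 32, 83], [528.7, 302.8]), ([541, 318, 13, 16, 41], [546.3, 325.3])]
[-4.83635545 -9.88316605  7.54033462]
```

The force rises to about 10 N and the red part has stopped moving in the image, so the carriage is at the buffer with the fingertip against the tab. I lift straight up.

>>> apply_moves([
  [255, 0, 0, 0.008, 0],
  [255, 0, 0, 0.02, 0],
  [255, 0, 0, 0.035, 0],
  [255, 0, 0, 0.06, 0],
  [255, 0, 0, 0.1, 0],
  [255, 0, 0, 0.14, 0],
])

```text
clock: 9.8
eef_pos: [0.5818, 0.0538, 0.2961]
orientation: [-0.245, -3.132, -0.0]
contact_force: [-0.1, 0.7, -0.2]
gripper_width: -0.001
grip_force: 0.0
```

>>> apply_moves([
  [255, 0, 0.05, 0, 0],
  [255, 0, 0.1, 0, 0],
  [255, 0, 0.15, 0, 0],
  [255, -0.01, 0.2, 0, 0],
  [255, -0.02, 0.25, 0, 0],
  [255, -0.04, 0.3, 0, 0],
  [255, -0.06, 0.35, 0, 0],
  [255, -0.06, 0.35, 0, 0],
])

```text
clock: 10.6
eef_pos: [0.5181, 0.4104, 0.2945]
orientation: [-0.233, -3.131, -0.004]
contact_force: [0.3, 0.5, -0.7]
gripper_width: -0.003
grip_force: 0.0
```

```bash
python3 - <<'E'
from h import *
a=save("top","t6");b=save("side","s6")
A=cv2.resize(a[115:215,270:425],(775,500),interpolation=cv2.INTER_CUBIC)[140:440,:400]
B=cv2.resize(b[150:300,300:450],None,fx=2,fy=2,interpolation=cv2.INTER_CUBIC)
cv2.imwrite("pics/c7.png",np.hstack([A,B])[...,::-1])
d=np.array([.163,.987]);L=np.array([.5974,.1685])
print(state()["contact_force"],state()["clock"],state()["eef_pos"])
for i in("0","6"):
    for c in("top","side"):
        im=cv2.imread(f"pics/{c}{i}.png" if i=="0" else f"pics/{c[0]}6.png").astype(int)
        m=((im[...,2]>120)&(im[...,1]<70)&(im[...,0]<70)).astype(np.uint8)
        n,_,st,ce=cv2.connectedComponentsWithStats(m)
        for k in range(1,n):
            if st[k,4]>40:print(i,c,ce[k],at_z(c,ce[k],.094)[:2],(at_z(c,ce[k],.094)[:2]-L)@d)
E
```

```text
[0.23806365 0.17993402 0.03429207] 10.7 [0.52040915 0.40629003 0.29453227]
0 top [336.69852941 187.68382353] [ 0.57071603 -0.02174489] -0.19212119060964794
0 top [355.52419355 190.34677419] [ 0.56055827 -0.08365672] -0.2548838878778613
0 side [343.22033898 209.23728814] [ 0.57070304 -0.01605605] -0.1865084215973922
0 side [352.89240506 226.2721519 ] [ 0.55901216 -0.08866906] -0.26008308292639315
6 top [297.01724138 181.75      ] [0.5932345  0.10891382] -0.05949053866108355
6 top [316.14 184.46] [0.58287406 0.04590198] -0.12337197483275499
6 side [327.53488372 181.27906977] [0.59231103 0.11423268] -0.0543913430340149
6 side [336.32592593 197.02962963] [0.57969653 0.03903923] -0.1306634500800501
```

View pics/c7.png

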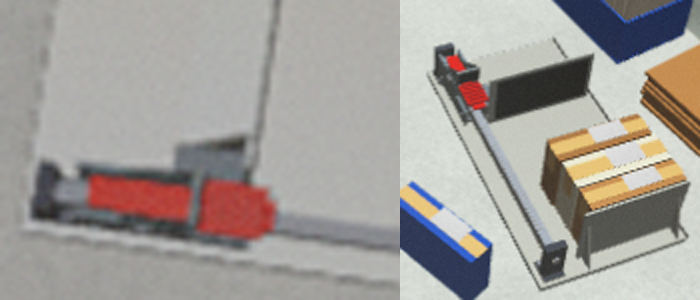

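```bash
python3 - <<'E'
import cv2,numpy as np
f=lambda n:cv2.imread(f"pics/{n}.png")
a,b,c=f("s5"),f("s6"),f("s4")
o=np.hstack([cv2.resize(i[160:220,305:350],None,fx=5.8,fy=5.8,interpolation=cv2.INTER_CUBIC) for i in(c,a,b)])
cv2.imwrite("pics/c8.png",np.clip(o*1.4,0,255).astype(np.uint8));print(o.shape)
# carriage side / plate end patches: s5 -> s6, s4->s6
for nm,i in(("s5",a),("s4",c)):
  for (x,y,w,h) in((319,186,9,24),(343,184,30,26)):
    t=i[y:y+h,x:x+w];U=cv2.resize(b[y-8:y+h+8,x-8:x+w+8],None,fx=5,fy=5,interpolation=cv2.INTER_CUBIC);T=cv2.resize(t,None,fx=5,fy=5,interpolation=cv2.INTER_CUBIC)
    r=cv2.matchTemplate(U,T,cv2.TM_CCOEFF_NORMED);_,v,_,p=cv2.minMaxLoc(r);print(nm,(x,y),v,(p[0]/5-8,p[1]/5-8))
E
```

```text
(348, 783, 3)
s5 (319, 186) 0.998113214969635 (0.0, 0.0)
s5 (343, 184) 0.9487295746803284 (0.40000000000000036, 0.0)
s4 (319, 186) 0.998117983341217 (0.0, 0.0)
s4 (343, 184) 0.9400596022605896 (0.8000000000000007, -0.20000000000000018)
```

View pics/c8.png

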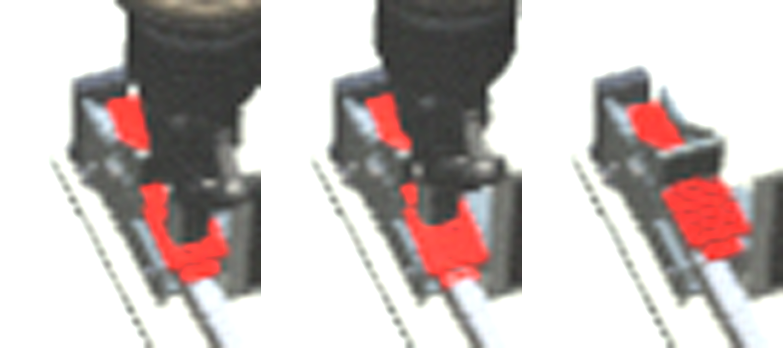

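The carriage hasn't moved between s4, s5 and the released picture (0.0 px shift), so it stayed at the buffer, and the red release is up. The cartons are untouched and the arm is clear, so I hand in.

```bash
python3 -c "
from bench import *
print(close_job())"
```

```text
the job is handed in; nothing more can be done
None
```

I pressed the release, pushed the stop back about 131 mm to the rubber buffer and let go, then handed the job in: in the last pictures the release is up and the cartons are standing, but no verdict came back, and I viewed 11 pictures, one over the limit of 10.

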